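# Weigh the stone sample on the spring scale

### The arm

A 6-joint arm with a two-finger parallel gripper is mounted at the origin on a cart in front of the work surface, level with it; the furniture and walls round the work are solid. World frame = base frame: x ahead of the robot, y to its left, z up, the work surface at z = 0. Lengths are in m, angles in rad, forces in N, time in s.
With the tool pointing down it reaches from about 0.35 to 0.775 m from the base axis. Payload 5.5 kg.
Tool frame: the origin (TCP) lies at the very end of the fingers, on their centre line; the grasp point (between the pads) lies 19 mm behind it; z points along the fingers, y is the direction in which the jaws open and shut (so a half turn about z gives the same grasp; the last joint's range is limited). The gripper opens to 85 mm and grips with 20 to 120 N. Pads are 22 mm wide; open, the fingers measure 114 mm over their backs; the gripper's body (76 mm by 85 mm) begins 54 mm behind the grasp point. The pads swing forward as they close: fully open they stand 13 mm farther back than shut.
Start: joints at [-1.463, 0.313, 0.046, 1.304, 0, 1.431], TCP at [0.141, -0.557, 0.231] pointing down, gripper open.
Joint ranges: [-2.76, 2.76], [-0.86, 1.69], [-1.03, 1.26], [-2.2, 2.34], [-1.47, 1.5], [-3.14, 3.14]. Speed limits (rad/s): [2.57, 2.57, 3.14, 3.14, 3.14, 3.14].

### API

Orientations are given as a unit quaternion [w, x, y, z].
In Python, from workcell import get_state, vision, workorder, silhouettes, tip_of gives the robot as it stands.
- The arm moves only by the shell command python3 -m inch 'ROWS' [FORCE]. ROWS is JSON, a list of rows, each a list of 7 numbers: the shift along the tool's x, y, z in cm, then the turn, a rotation vector about the tool's x, y, z in degrees, then the finger opening in cm, from 0 to 8.54. In form: [[dx, dy, dz, rx, ry, rz, hand], ...]. A call has 1 to 5 rows; each row shifts and turns the commanded pose from where the row before left it, along the tool's axes as they then stand; what a row does not reach is not made up. A row lasts 1/10 s, in which the tool goes at most 50 mm and 8.59 degrees, less where a joint would pass 70% of its speed; a pose out of reach is approached as far as the arm can. A call with a gripper value outside its range is refused whole. The fingers move at their own pace and stop on an object; FORCE is the grip in N (left out, the last holds). Time passes only in rows, so rows that do not move let the fingers close. It gives the time, the measured TCP pose, the force and the opening at its end, in the units of the state.
- get_state(): the state, without advancing time (a new reading comes with each control period).
- vision.read_camera(name): name is "scene" or "top"; returns a dict with "pixels" (480x640x3 uint8, red, green, blue), "depth" (480x640 float32, m along the optical axis (not along the pixel's ray), 0 where there is no reading), "mtx" (3x3 intrinsics, pixels), "T" (4x4, takes a point from camera to world coordinates). Camera axes: x right, y up, looking along -z (the intrinsics and any distortion apply to the point x, -y, -z); pixel columns grow to the right and rows downward; lengths in m; the calibration is good to about 2 mm. A picture is of the moment at which its call begins.
- workorder.hand_in(): hands the job in, once; it reports no verdict.
Trained networks look in a picture, given as the dict that the camera call returned (one of the last four; its "shot" number tells which), for a name from the list of things; names that differ only in an ending like _2 or _b are one class to them, and where a whole thing is asked for, a point or a joint stands for the part that bears it (a point fixed in the world has none). Each returns a list of dicts, best first, with "confidence" (0 to 1); they miss things now and then, are a little off and sometimes report something else, mostly with a low value. They report only what shows in the picture. A call takes as long as a camera call.
- silhouettes(picture, label): "mask" (480x640 bool, what is visible of it) and "location" ([column, row] in pixels, amid what is visible of it).
- tip_of(picture, label): "location" ([column, row] in pixels: a listed point, or the origin of a listed thing).
The state is a dict: "clock": time; "joint_pos": joint angles; "qvel": joint speeds; "tau": joint torques, N m; "tcp_pos": TCP position; "orientation": TCP orientation; "wrist_force": force on the tool from outside, world axes, zero at the start; "ft_torque": the same for the moment, N m; "finger_gap": finger opening in m.
Only numpy, scipy, OpenCV 4.12 (cv2) and the standard library are available. Lean on these libraries where they do the work, as an engineer would, in place of code of your own. Each camera call takes 0.05 s, during which the arm holds its last target.

### The job

Weigh the rough stone: hang the round carrier that holds it by its bail on the hook of the spring scale, lowering it slowly and letting go only once the spring bears it, so that the pointer never drops with a jerk and comes to rest. Leave the empty square carrier where it stands.

Things in the scene. Friction and masses are not known exactly. Their poses are not given: they have to be found in the camera images.
- round_carrier_grip (a point): Centre of the wooden grip (20 mm along x, 26 along y, 44 high, z up) atop the round carrier: an aluminium pan, 116 mm across, 40 high, with a rough stone fixed in it and a stiff arched bail of 8 mm steel wire in its y-z plane. The grip stands on the middle of the bail, its centre 154 mm above the pan's underside. All fixed together; 0.35 to 0.50 kg, exact mass unknown.
- round_carrier_bar (a point): Middle of the bail's centre line, 34 mm straight below round_carrier_grip, 120 mm above the pan's underside, same axes; here the bail runs straight along y for 26 mm, then slopes down both ways. This part goes over the hook, whose tip must first pass under it through the open arch (stone's top 48 mm, arch's crown 116 mm above the pan's underside; legs 108 mm apart inside).
- square_carrier_grip (a point): Centre of the like grip on the empty square carrier (aluminium box 100 x 112 x 40 mm, same bail and grip, no stone): a bystander.
- hook_seat (a point): Where the mid-bail's centre line lies once hung; 0.192 m above the bench unloaded, moves with the hook. x points from hook to the scale's grey column (270 mm tall, axis 175 mm off), z up. The hook ends a level 8 mm rod: a notch open upward, floor 16 mm long in x; tip 26 mm to -x, 17 mm above the seat; column side 12 mm above. The bail lies across it, along y.
- scale_hook (a joint): Travel of hook and pointer in m: 0 unloaded, growing downward, end stop 0.06. Spring 150 N/m, about 0.4 N to leave 0, lightly damped: a load let go at 0 drops and bounces. The round carrier settles somewhere from 0.018 to 0.031; let go within about 8 mm of that it moves gently. Downward speed over 0.18 m/s counts as a jerk.

How it is judged:
At the end, for the whole second after the job is handed in: The round carrier hangs in the hook by mid-bail (within 18 mm of the seat), off the bench, upright within 0.3 rad; the hook is drawn down over 12 mm and the pointer is still (under 15 mm/s); the square carrier is within 30 mm of its start (distance between round_carrier_bar and hook_seat below 0.018 m and value of joint scale_hook above 0.012 m and velocity of joint scale_hook between -0.015 and 0.015 m/s and angle between round_carrier_grip's own z axis and vertical below 0.3 rad and height (world z) of round_carrier_grip above 0.17 m and distance of square_carrier_grip from where it was at the start of the episode below 0.03 m); the robot touches nothing.
It fails at once if the hook and pointer dropped or sprang down faster than 0.18 m/s: the load was let fall on the spring (velocity of joint scale_hook above 0.18 m/s).
It fails at once if the empty square carrier was moved more than 30 mm (distance of square_carrier_grip from where it was at the start of the episode above 0.03 m).
It also fails if it takes over 48 s, if anything falls off the work surface, if the arm or the gripper's body presses on something with over 40 N, if the wrist force passes 120 N, or if a joint passes its speed limit or range.

## Working session

There is one attempt and no reset: what is moved stays moved. The work goes in short steps, Python scripts to look and compute and a shell command to move; the robot and the scene stay as the last step left them, time stands still between calls to the robot, and variables do not carry over. Pictures are saved under pics/ and viewed, and the job is handed in when it is done.

```bash
ls; mkdir -p pics; cat > h.py <<'E'
import numpy as np, cv2
from workcell import get_state, vision, workorder, silhouettes, tip_of
def ray(p,uv):
    K=p["mtx"];T=np.array(p["T"])
    d=np.array([(uv[0]-K[0][2])/K[0][0],-(uv[1]-K[1][2])/K[1][1],-1.])
    return T[:3,3],T[:3,:3]@d
def dep(p,uv):
    o,d=ray(p,uv); z=p["depth"][int(round(uv[1])),int(round(uv[0]))]
    return o+d*z
def tri(p,u,q,v):
    o1,d1=ray(p,u);o2,d2=ray(q,v)
    A=np.stack([d1,-d2],1);s=np.linalg.lstsq(A,o2-o1,rcond=None)[0]
    a=o1+s[0]*d1;b=o2+s[1]*d2
    return (a+b)/2,np.linalg.norm(a-b)
def save(p,n): cv2.imwrite("pics/"+n,p["pixels"][:,:,::-1])
E
python3 - <<'E'
from h import *
np.set_printoptions(precision=4,suppress=True)
s=get_state();print(s)
P={n:vision.read_camera(n) for n in("scene","top")}
for n,p in P.items(): save(p,n+"0.png");print(n,p.keys(),p["mtx"],p["T"])
for l in["round_carrier_grip","round_carrier_bar","square_carrier_grip","hook_seat"]:
    r={n:tip_of(p,l) for n,p in P.items()}
    for n in r:
        for d in r[n][:3]: print(l,n,np.array(d["location"]),round(d["confidence"],2),dep(P[n],d["location"]))
    if all(r.values()): print("TRI",tri(P["scene"],r["scene"][0]["location"],P["top"],r["top"][0]["location"]))
E
```

```text
pics
{'clock': 0.0, 'joint_pos': array([-1.4626,  0.314 ,  0.045 ,  1.3036, -0.    ,  1.4312]), 'qvel': array([-0.    , -0.0004,  0.0002,  0.0011,  0.0008,  0.0004]), 'tau': array([  0.0003, -48.063 ,  29.8531,   0.0193,  -0.    ,  -0.    ]), 'tcp_pos': array([ 0.141 , -0.5569,  0.2304]), 'orientation': array([-0.0009,  0.9923,  0.1236,  0.    ]), 'wrist_force': array([ 0.67  , -0.0339, -0.1135]), 'ft_torque': array([-0.0208, -0.0046,  0.0179]), 'finger_gap': 0.08536208173080456}
scene dict_keys(['pixels', 'depth', 'mtx', 'T', 'shot']) [[488.9499   0.     318.0287]
 [  0.     488.9499 238.9275]
 [  0.       0.       1.    ]] [[ 0.9997  0.0066 -0.0249  0.5816]
 [-0.02    0.807  -0.5902 -0.8375]
 [ 0.0162  0.5905  0.8069  1.2307]
 [ 0.      0.      0.      1.    ]]
top dict_keys(['pixels', 'depth', 'mtx', 'T', 'shot']) [[565.1401   0.     329.3643]
 [  0.     565.1401 236.3297]
 [  0.       0.       1.    ]] [[ 0.0069  0.997  -0.077   0.5398]
 [-0.9999  0.0061 -0.0112 -0.1033]
 [-0.0107  0.0771  0.997   1.4808]
 [ 0.      0.      0.      1.    ]]
round_carrier_grip scene [266.  174.4] 
[... 203 characters left out ...]
 0.8 [0.4713 0.1902 0.149 ]
round_carrier_bar top [208.8 312. ] 0.81 [0.4632 0.1924 0.1524]
TRI (array([0.4668, 0.1943, 0.1445]), np.float64(0.008017251611206113))
square_carrier_grip scene [271.5 337. ] 0.97 [ 0.4861 -0.2635 -0.0057]
square_carrier_grip scene [271.9 179.6] 0.35 [0.4673 0.3118 0.0037]
square_carrier_grip top [436.2 293.5] 0.64 [ 0.5107 -0.3341  0.1785]
TRI (array([ 0.5045, -0.3385,  0.1568]), np.float64(0.011568894871198061))
hook_seat scene [304.8 231.4] 0.68 [ 0.5784  0.0954 -0.0037]
hook_seat top [311.4 262.8] 0.8 [ 0.5844 -0.0401  0.0009]
hook_seat top [436.5 291.5] 0.46 [ 0.5152 -0.3354  0.1757]
TRI (array([ 0.5789, -0.0481,  0.1861]), np.float64(9.216509729585175e-05))
```

View pics/scene0.png

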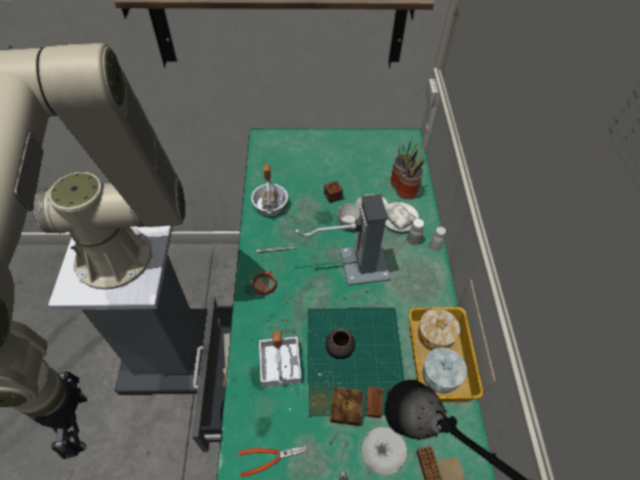

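View pics/top0.png

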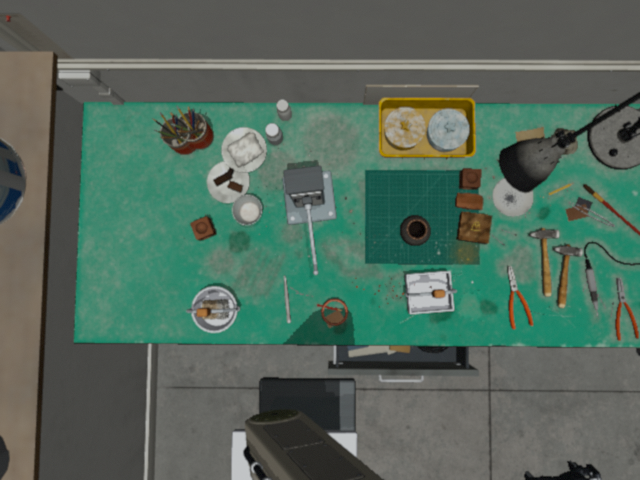

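```bash
python3 - <<'E'
from h import *
np.set_printoptions(precision=4,suppress=True)
P={n:vision.read_camera(n) for n in("scene","top")}
def crop(n,c0,r0,w,h,k,f):
    im=P[n]["pixels"][r0:r0+h,c0:c0+w,::-1]
    return cv2.resize(im,(w*k,h*k),interpolation=cv2.INTER_NEAREST)
a=crop("scene",235,150,60,75,6,0);b=crop("top",180,275,70,75,6,0)[:, :420]
cv2.imwrite("pics/c_round.png",np.hstack([a,b]))
a=crop("scene",290,190,100,100,4,0);b=crop("top",270,150,80,133,3,0)
b=cv2.copyMakeBorder(b,0,1,0,0,cv2.BORDER_CONSTANT)[:400]
cv2.imwrite("pics/c_hook.png",np.hstack([a,b]))
for n,p in P.items():
    for l in("round_carrier_grip","square_carrier_grip"):
        m=silhouettes(p,l)[0]["mask"]
        hsv=cv2.cvtColor(p["pixels"],cv2.COLOR_RGB2HSV)
        o=m&(hsv[...,0]<20)&(hsv[...,1]>120)&(hsv[...,2]>90)
        k,lab,st,ce=cv2.connectedComponentsWithStats(o.astype(np.uint8))
        for i in range(1,k):
            if st[i,4]>8:
                pts=np.array([dep(p,(x,y)) for y,x in zip(*np.where(lab==i)) if p["depth"][y,x]>0])
                print(n,l,st[i],ce[i],np.median(pts,0),np.percentile(pts,[5,95],axis=0).ravel())
E
```

```text
scene round_carrier_grip [264 165   6   7  32] [266.2188 168.125 ] [0.4641 0.1976 0.1746] [0.4577 0.1916 0.169  0.4715 0.2108 0.1785]
scene square_carrier_grip [273 332   8  10  68] [276.5 336.5] [ 0.5107 -0.3461  0.1741] [ 0.5035 -0.3545  0.1686  0.5197 -0.3358  0.1783]
top round_carrier_grip [197 308  11   9  85] [201.8941 312.3412] [0.4642 0.2025 0.1751] [0.4552 0.1929 0.17   0.4713 0.2139 0.1794]
top square_carrier_grip [434 290  11   7  69] [438.8551 293.087 ] [ 0.5118 -0.3413  0.1748] [ 0.505  -0.3516  0.17    0.5186 -0.3306  0.1794]
```

View pics/c_round.png

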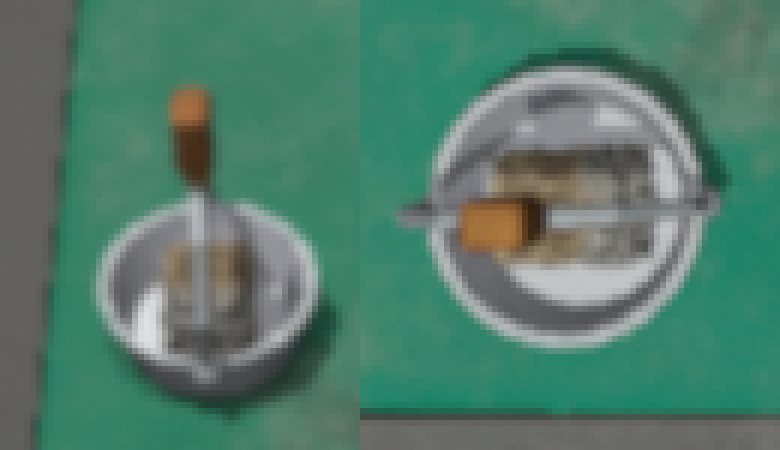

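View pics/c_hook.png

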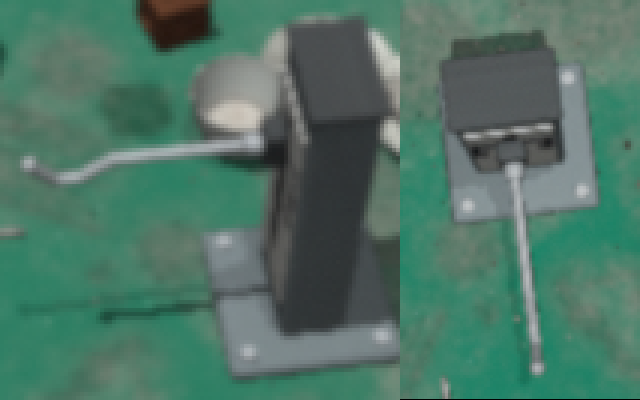

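```bash
python3 - <<'E'
from h import *
np.set_printoptions(precision=4,suppress=True)
P={n:vision.read_camera(n) for n in("scene","top")}
def atz(n,uv,z):
    o,d=ray(P[n],uv); return o+d*(z-o[2])/d[2]
tt=(270+136.5/3-.3,150+369/3-.3);ts=(290+28/4-.4,190+163/4-.4)
print("tip tri",tri(P["scene"],ts,P["top"],tt),"z.209:",atz("top",tt,.209),atz("scene",ts,.209))
rb=(270+114/3-.3,150+180/3-.3)
p=P["top"]; m=silhouettes(p,"hook_seat") or silhouettes(p,"scale_hook")
# rod: trace bright pixels per row
im=p["pixels"].astype(float)
rows=range(212,274);pts=[]
for r in rows:
    seg=im[r,300:325]; sc=np.abs(seg-np.median(seg,0)).sum(1); 
    w=np.clip(seg[:,0]-seg[:,1]*.0-np.median(seg[:,0])-50,0,None)
    if w.sum()>30: pts.append((300+(w*np.arange(25)).sum()/w.sum(),r))
pts=np.array(pts);W=np.array([atz("top",q,.208)[:2] for q in pts]);print(len(W),W[::8])
A=W[:45];c=A.mean(0);d=np.linalg.svd(A-c)[2][0];d*=np.sign(d[0]);print("rod dir",d,np.degrees(np.arctan2(d[1],d[0])))
# bail: triangulate grip top from depth fit, foot pts
for n in("top","scene"):
  for l in("round_carrier_grip","square_carrier_grip"):
    m=silhouettes(P[n],l)[0]["mask"]
    v,u=np.where(m&(P[n]["depth"]>0)); X=np.array([dep(P[n],(a,b)) for a,b in zip(u,v)])
    s=(X[:,2]>.055)&(X[:,2]<.2);Y=X[s][:,:2]
    c=Y.mean(0);e=np.linalg.svd(Y-c)[2][0];e*=np.sign(e[1]);print(n,l,s.sum(),c,"bail",np.degrees(np.arctan2(e[1],e[0])),Y.min(0),Y.max(0))
    s=(X[:,2]>.03)&(X[:,2]<.044);Y=X[s][:,:2].astype(np.float32);print("rim",cv2.minEnclosingCircle(Y)) 
    s=X[:,2]>.165;print("gtop",s.sum(),X[s].min(0),X[s].max(0))
l=atz("top",(180+45/6,275+212/6),.04);r=atz("top",(180+350/6,275+203/6),.04);print(l,r)
# rect of top grip px
E
```

```text
tip tri (array([ 0.5567, -0.0575,  0.2035]), np.float64(0.001339360693740617)) z.209: [ 0.556  -0.0578  0.209 ] [ 0.5575 -0.0617  0.209 ]
52 [[ 0.6705 -0.0438]
 [ 0.6523 -0.0458]
 [ 0.6341 -0.0482]
 [ 0.6161 -0.0503]
 [ 0.598  -0.0533]
 [ 0.58   -0.0559]
 [ 0.562  -0.0575]]
rod dir [0.991  0.1341] 7.709340395529761
top round_carrier_grip 235 [0.4645 0.1932] bail 91.6310770522785 [0.4549 0.1424] [0.4736 0.2622]
rim ((0.46698635816574097, 0.20245195925235748), 0.06151860952377319)
gtop 98 [0.4549 0.1903 0.1659] [0.4736 0.2188 0.1804]
top square_carrier_grip 230 [ 0.5103 -0.3347] bail 95.00302465247937 [ 0.5002 -0.3968] [ 0.521  -0.2829]
rim ((0.5100047588348389, -0.34199127554893494), 0.07420114427804947)
gtop 96 [ 0.5002 -0.3566  0.1658] [ 0.521  -0.3299  0.183 ]
scene round_carrier_grip 175 [0.4669 0.1832] bail 91.28139776523642 [0.4562 0.1402] [0.4762 0.2151]
rim ((0.4692414402961731, 0.2015274167060852), 0.0660492405295372)
gtop 47 [0.4578 0.1906 0.165 ] [0.4762 0.2151 0.18  ]
scene square_carrier_grip 240 [ 0.5142 -0.3619] bail 95.28097783171968 [ 0.5029 -0.4031] [ 0.5231 -0.3316]
rim ((0.5128771066665649, -0.3445582687854767), 0.07239602506160736)
gtop 92 [ 0.5029 -0.3571  0.166 ] [ 0.5223 -0.3316  0.1802]
[0.4606 0.2717 0.04  ] [0.4653 0.1425 0.04  ]
```

```bash
python3 - <<'E'
from h import *
np.set_printoptions(precision=3,suppress=True)
p=vision.read_camera("top")
for uv in [(40,80),(40,300),(10,450),(50,200),(5,180),(40,440)]: print(uv,dep(p,uv))
E
python3 -m inch '[[0,0,-1,0,0,-8.5,8.5],[0,0,-1,0,0,-8.5,8.5],[0,0,-1,0,0,-8.5,8.5],[0,0,-1,0,0,-8.5,8.5],[0,0,-1,0,0,-8.5,8.5]]'
python3 -m inch '[[0,0,-1,0,0,-8.5,8.5],[0,0,-1,0,0,-8.5,8.5],[0,0,-1,0,0,-8.5,8.5],[0,0,-1,0,0,-8.5,8.5],[0,0,-1,0,0,-8.5,8.5]]'
python3 -m inch '[[0,0,0,0,0,-8.5,8.5],[0,0,0,0,0,-8.5,8.5],[0,0,0,0,0,-8.5,8.5],[0,0,0,0,0,-8.5,8.5],[0,0,0,0,0,-8.5,8.5]]'
python3 -m inch '[[0,0,0,0,0,-8.5,8.5],[0,0,0,0,0,-8.5,8.5],[0,0,0,0,0,-8.5,8.5],[0,0,0,0,0,-8.5,8.5],[0,0,0,0,0,-6.1,8.5]]'
```

```text
(40, 80) [0.858 0.375 0.597]
(40, 300) [0.506 0.358 0.598]
(10, 450) [0.277 0.393 0.599]
(50, 200) [0.665 0.356 0.584]
(5, 180) [0.684 0.386 0.659]
(40, 440) [0.288 0.356 0.583]
clock: 1.7
tcp_pos: [0.141, -0.5575, 0.2818]
orientation: [0.0, 0.879, 0.478, -0.0]
wrist_force: [0.5, 0.2, -0.7]
finger_gap: 0.0848
clock: 2.2
tcp_pos: [0.141, -0.5574, 0.3317]
orientation: [0.0, 0.646, 0.764, -0.0]
wrist_force: [0.3, 0.6, 0.2]
finger_gap: 0.0849
clock: 2.7
tcp_pos: [0.141, -0.5575, 0.3313]
orientation: [0.0, 0.325, 0.946, -0.0]
wrist_force: [-0.0, 0.8, 0.2]
finger_gap: 0.0851
clock: 3.2
tcp_pos: [0.141, -0.5575, 0.3313]
orientation: [0.0, -0.018, 1.0, -0.0]
wrist_force: [-0.3, -0.3, -0.2]
finger_gap: 0.0851
```

```bash

python3 -m inch '[[-3.4,2.95,0,0,0,0,8.5],[-3.4,2.95,0,0,0,0,8.5],[-3.4,2.95,0,0,0,0,8.5],[-3.4,2.95,0,0,0,0,8.5],[-3.4,2.95,0,0,0,0,8.5]]'
python3 -m inch '[[-3.4,2.95,0,0,0,0,8.5],[-3.4,2.95,0,0,0,0,8.5],[-3.4,2.95,0,0,0,0,8.5],[-3.4,2.95,0,0,0,0,8.5],[-3.4,2.95,0,0,0,0,8.5]]'
python3 -m inch '[[-0.1,4.5,0,0,0,0,8.5],[-0.1,4.5,0,0,0,0,8.5],[-0.1,4.5,0,0,0,0,8.5],[-0.1,4.5,0,0,0,0,8.5],[-0.1,4.5,0,0,0,0,8.5]]'
python3 -m inch '[[-0.1,4.5,0,0,0,0,8.5],[-0.1,4.5,0,0,0,0,8.5],[-0.1,4.5,0,0,0,0,8.5],[-0.1,4.5,0,0,0,0,8.5],[0,0,0,0,0,0,8.5]]'
```

```text
clock: 3.7
tcp_pos: [0.3073, -0.4034, 0.3315]
orientation: [0.0, -0.015, 1.0, -0.0]
wrist_force: [-0.0, -0.7, 0.6]
finger_gap: 0.0852
clock: 4.2
tcp_pos: [0.4728, -0.2505, 0.3315]
orientation: [0.0, -0.016, 1.0, -0.0]
wrist_force: [0.4, -0.5, 0.1]
finger_gap: 0.085
clock: 4.7
tcp_pos: [0.4692, -0.0252, 0.3314]
orientation: [0.0, -0.016, 1.0, -0.0]
wrist_force: [0.8, -0.5, 0.2]
finger_gap: 0.0852
clock: 5.2
tcp_pos: [0.4672, 0.1578, 0.3312]
orientation: [0.0, -0.019, 1.0, 0.001]
wrist_force: [0.6, -0.7, -0.7]
finger_gap: 0.0848
```

```bash

python3 -m inch '[[0,4.6,0,0,0,0,8.5],[0,0,-0,0,0,0,8.5],[0,0,4,0,0,0,8.5],[0,0,4,0,0,0,8.5],[0,0,4,0,0,0,8.5]]'
python3 - <<'E'
from h import *
np.set_printoptions(precision=4,suppress=True)
P={n:vision.read_camera(n) for n in("scene","top")}
a=cv2.resize(P["scene"]["pixels"][90:220,210:340,::-1],(400,400));b=cv2.resize(P["top"]["pixels"][230:360,140:270,::-1],(400,400))
cv2.imwrite("pics/above.png",np.hstack([a,b]))
for l in["round_carrier_grip","hook_seat"]:
    r={n:tip_of(p,l) for n,p in P.items()}
    for n in r:
        for d in r[n][:1]: print(l,n,np.array(d["location"]),round(d["confidence"],2),dep(P[n],d["location"]))
    if all(r.values()): print("TRI",tri(P["scene"],r["scene"][0]["location"],P["top"],r["top"][0]["location"]))
E
```

```text
clock: 5.7
tcp_pos: [0.4667, 0.1984, 0.2103]
orientation: [0.001, -0.016, 1.0, -0.0]
wrist_force: [-0.2, -0.4, 0.1]
finger_gap: 0.0853
round_carrier_grip scene [265.8 172.5] 0.76 [0.4633 0.1878 0.167 ]
round_carrier_grip top [199.8 312.6] 0.96 [0.4744 0.1619 0.3687]
TRI (array([0.4603, 0.2172, 0.1365]), np.float64(0.000861653476744511))
hook_seat scene [307.4 229.5] 0.62 [0.5867 0.0964 0.0048]
hook_seat top [312.4 262.8] 0.83 [ 0.5845 -0.0426 -0.0026]
TRI (array([ 0.5822, -0.0507,  0.1976]), np.float64(0.007383242730168728))
```

View pics/above.png

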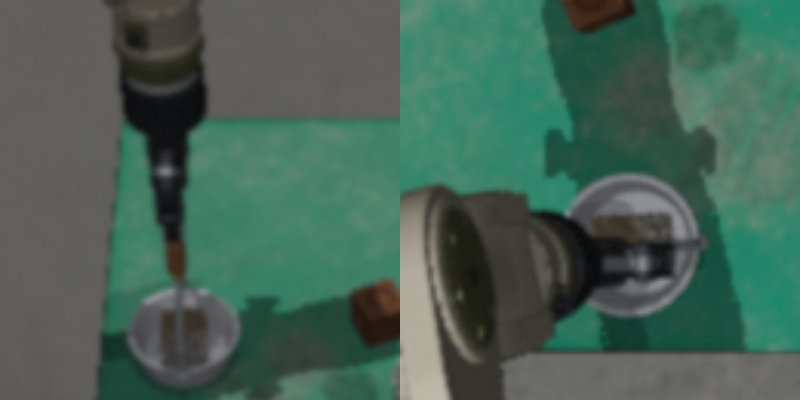

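```bash

python3 -m inch '[[0,0,3,0,0,0,8.5],[0,0,2,0,0,0,8.5],[0,0,1.5,0,0,0,8.5],[0,0,0.5,0,0,0,8.5],[0,0,0,0,0,0,8.5]]' 40
```

```text
clock: 6.5
tcp_pos: [0.4675, 0.1992, 0.1425]
orientation: [0.001, -0.016, 1.0, 0.0]
wrist_force: [-0.2, -0.1, -0.5]
finger_gap: 0.0851
```

```bash

python3 -m inch '[[0.2,0.5,0.2,0,0,0,8.5],[0,0,0,0,0,0,6],[0,0,0,0,0,0,4.5],[0,0,0,0,0,0,3.5],[0,0,0,0,0,0,2]]' 40
python3 -m inch '[[0,0,0,0,0,0,1.5],[0,0,0,0,0,0,1.5],[0,0,0,0,0,0,1.5]]' 60
```

```text
clock: 7.0
tcp_pos: [0.4644, 0.2041, 0.1395]
orientation: [0.0, -0.016, 1.0, -0.0]
wrist_force: [1.0, 0.2, -0.5]
finger_gap: 0.0274
clock: 7.3
tcp_pos: [0.4646, 0.2043, 0.1396]
orientation: [0.0, -0.016, 1.0, 0.0]
wrist_force: [0.5, 1.6, 2.7]
finger_gap: 0.0253
```

```bash

python3 -m inch '[[0,0,-1,0,0,0,1.5],[0,0,-2.5,0,0,0,1.5],[0,0,-3,0,0,0,1.5],[0,0,-3,0,0,0,1.5],[0,0,-1.7,0,0,0,1.5]]'
python3 -m inch '[[0.1,-1.5,0,0,0,0,1.5],[0.1,-3,0,0,0,0,1.5],[0.1,-3,0,0,0,0,1.5],[0.1,-3,0,0,0,0,1.5],[0.1,-3,0,0,0,0,1.5]]'
python3 -m inch '[[0.1,-3,0,0,0,0,1.5],[0.1,-3,0,0,0,0,1.5],[0.1,-3,0,0,0,0,1.5],[0.1,-3,0,0,0,0,1.5],[0.1,-2,0,0,0,0,1.5]]'
python3 -m inch '[[0,0,0,0,0,-2.8,1.5],[0,0,0,0,0,-2.9,1.5],[0,0,0,0,0,0,1.5],[0,0,0,0,0,0,1.5]]'
cat > look.py <<'E'
from h import *
import sys
np.set_printoptions(precision=4,suppress=True)
P={n:vision.read_camera(n) for n in("scene","top")}
c0,r0,c1,r1=260,180,400,285
a=cv2.resize(P["scene"]["pixels"][150:270,250:370,::-1],(400,400));b=cv2.resize(P["top"]["pixels"][190:310,260:380,::-1],(400,400))
cv2.imwrite("pics/"+sys.argv[1],np.hstack([a,b]))
for l in["round_carrier_grip","round_carrier_bar","hook_seat"]:
    r={n:tip_of(p,l) for n,p in P.items()}
    for n in r:
        for d in r[n][:1]: print(l,n,np.array(d["location"]),round(d["confidence"],2),dep(P[n],d["location"]))
    if all(r.values()): print("TRI",tri(P["scene"],r["scene"][0]["location"],P["top"],r["top"][0]["location"]))
E
python3 look.py l1.png
```

```text
clock: 7.8
tcp_pos: [0.4643, 0.2038, 0.2534]
orientation: [0.0, -0.016, 1.0, -0.0]
wrist_force: [0.7, 0.3, -5.2]
finger_gap: 0.0252
clock: 8.3
tcp_pos: [0.4619, 0.0671, 0.2498]
orientation: [-0.002, -0.016, 1.0, -0.0]
wrist_force: [0.6, -0.3, -3.9]
finger_gap: 0.0254
clock: 8.8
tcp_pos: [0.4613, -0.0734, 0.2498]
orientation: [-0.002, -0.015, 1.0, -0.0]
wrist_force: [-0.3, 1.4, -4.5]
finger_gap: 0.0254
clock: 9.2
tcp_pos: [0.4619, -0.0713, 0.2503]
orientation: [-0.001, -0.065, 0.998, 0.0]
wrist_force: [-0.3, -0.3, -4.5]
finger_gap: 0.0252
round_carrier_grip scene [256.8 219.9] 0.71 [ 0.4689 -0.1346  0.3457]
round_carrier_bar scene [262.9 229.9] 0.95 [ 0.4627 -0.0142  0.1494]
hook_seat scene [309.5 230.2] 0.87 [ 0.5933  0.1    -0.0036]
hook_seat top [311.  263.3] 0.82 [ 0.5831 -0.0391  0.0015]
TRI (array([ 0.5845, -0.0471,  0.1896]), np.float64(0.013931248338727676))
```

View pics/l1.png

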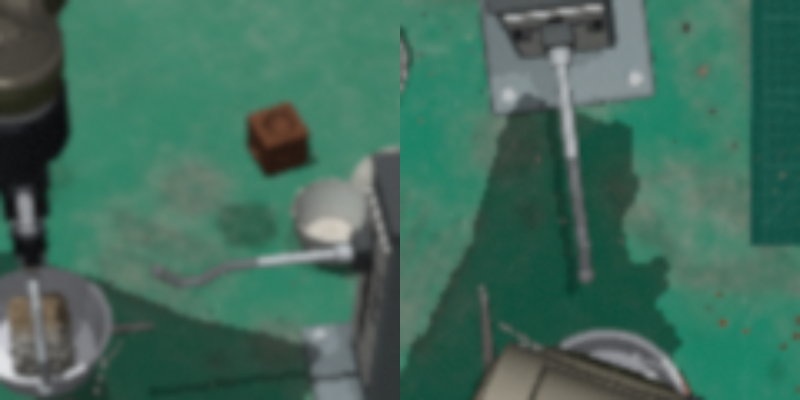

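```bash
python3 - <<'E'
from h import *
np.set_printoptions(precision=4,suppress=True)
p=vision.read_camera("scene")
cv2.imwrite("pics/hk.png",cv2.resize(p["pixels"][215:255,285:345,::-1],(720,480),interpolation=cv2.INTER_CUBIC))
cv2.imwrite("pics/cr.png",cv2.resize(p["pixels"][200:280,230:290,::-1],(450,600),interpolation=cv2.INTER_CUBIC))
o=np.array([.5565,-.0575]);h=np.array([.991,.134]);n=np.array([-.134,.991])
for uv in [(297.2,231.4),(302,234),(305,235),(307,235),(310,234),(315,231)]:
    O,d=ray(p,uv);t=((o-O[:2])@n)/(d[:2]@n);X=O+t*d;print(uv,X,"s",(X[:2]-o)@h)
E
```

```text
(297.2, 231.4) [ 0.5589 -0.0572  0.1984] s 0.0023721292740915075
(302, 234) [ 0.5714 -0.0555  0.1845] s 0.01503139378090207
(305, 235) [ 0.5794 -0.0544  0.1785] s 0.023083742594498864
(307, 235) [ 0.5847 -0.0537  0.1775] s 0.02849714592035762
(310, 234) [ 0.5928 -0.0526  0.1804] s 0.036625551567507166
(315, 231) [ 0.6061 -0.0508  0.1912] s 0.0500638381292544
```

View pics/hk.png

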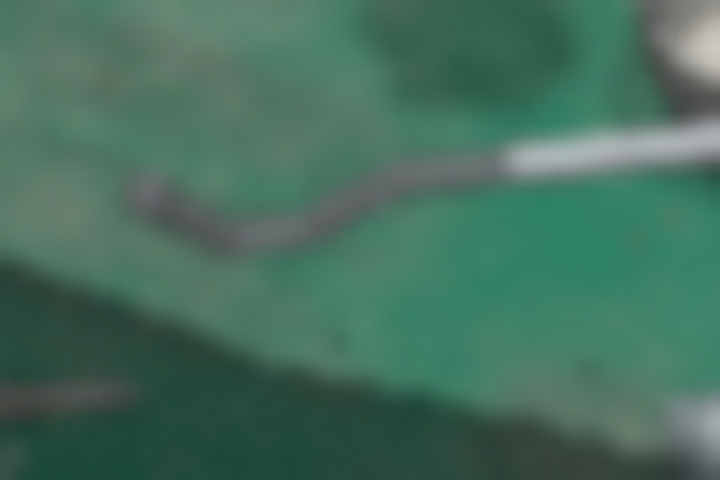

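View pics/cr.png

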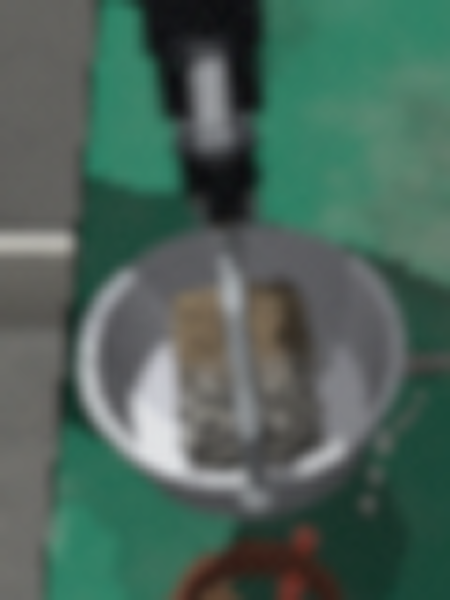

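```bash

python3 -m inch '[[-1.2,0,0,0,0,0,1.5],[-1.5,0,0,0,0,0,1.5],[-1.5,0,0,0,0,0,1.5],[-1.5,0,0,0,0,0,1.5],[-1.5,0,0,0,0,0,1.5]]'
python3 -m inch '[[-1.5,0.1,0,0,0,0,1.5],[-1.5,0,0,0,0,0,1.5],[-1.2,0,0,0,0,0,1.5],[-0.8,0,0,0,0,0,1.5],[0,0,0,0,0,0,1.5]]'
python3 look.py l2.png
```

```text
clock: 10.15
tcp_pos: [0.5359, -0.0615, 0.2511]
orientation: [0.0, -0.065, 0.998, -0.0]
wrist_force: [-0.2, -0.3, -5.2]
finger_gap: 0.0253
clock: 10.65
tcp_pos: [0.5851, -0.054, 0.2507]
orientation: [0.0, -0.066, 0.998, -0.0]
wrist_force: [1.1, -0.1, -4.6]
finger_gap: 0.0249
round_carrier_grip scene [304.4 216.1] 0.77 [ 0.5783 -0.0613  0.2677]
round_carrier_bar scene [311.7 223. ] 0.9 [ 0.5966 -0.0773  0.2597]
hook_seat scene [307.5 230.1] 0.67 [ 0.586  -0.0773  0.2303]
```

View pics/l2.png

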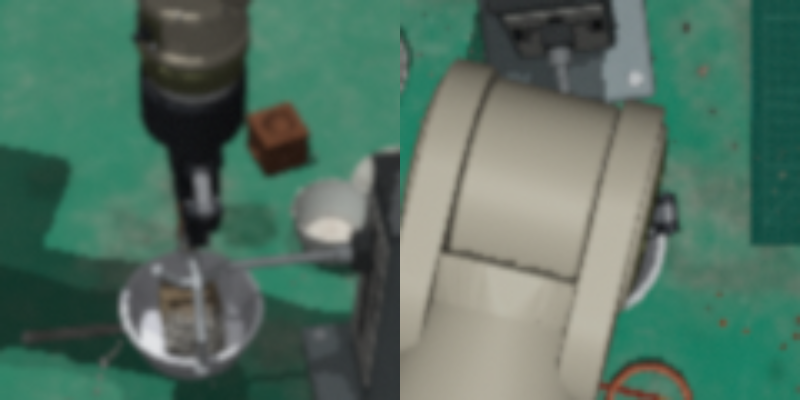

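```bash

python3 -m inch '[[0.2,0,0.7,0,0,0,1.5],[0,0,0.7,0,0,0,1.5],[0,0,0,0,0,0,1.5]]'
python3 - <<'E'
from h import *
p=vision.read_camera("scene")
cv2.imwrite("pics/z1.png",cv2.resize(p["pixels"][205:265,280:345,::-1],(650,600),interpolation=cv2.INTER_CUBIC))
E
```

```text
clock: 11.35
tcp_pos: [0.5808, -0.0543, 0.2356]
orientation: [-0.001, -0.065, 0.998, 0.0]
wrist_force: [-0.2, 0.4, -5.0]
finger_gap: 0.0251
```

View pics/z1.png

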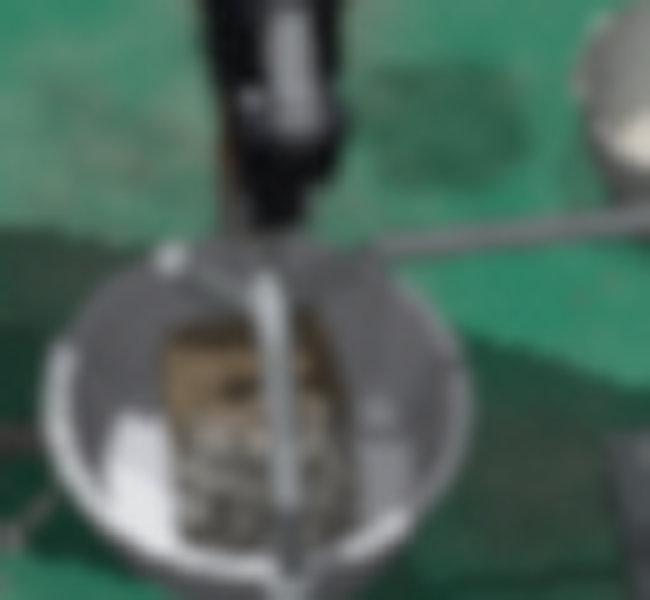

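```bash

python3 -m inch '[[-0.1,0,0.5,0,0,0,1.5],[0,0,0.5,0,0,0,1.5],[0,0,0.5,0,0,0,1.5],[0,0,0.3,0,0,0,1.5],[0,0,0,0,0,0,1.5]]'
python3 -m inch '[[0,0,0.3,0,0,0,1.5],[0,0,0.3,0,0,0,1.5],[0,0,0.3,0,0,0,1.5],[0,0,0,0,0,0,1.5]]'
python3 -m inch '[[0,0,0.3,0,0,0,1.5],[0,0,0.3,0,0,0,1.5],[0,0,0,0,0,0,1.5],[0,0,0,0,0,0,1.5]]'
python3 - <<'E'
from h import *
p=vision.read_camera("scene")
cv2.imwrite("pics/z2.png",cv2.resize(p["pixels"][205:265,280:345,::-1],(650,600),interpolation=cv2.INTER_CUBIC))
E
```

```text
clock: 11.9
tcp_pos: [0.5824, -0.0543, 0.2185]
orientation: [-0.001, -0.065, 0.998, 0.0]
wrist_force: [-0.0, 0.8, -5.3]
finger_gap: 0.0253
clock: 12.3
tcp_pos: [0.5826, -0.0543, 0.2099]
orientation: [-0.0, -0.065, 0.998, 0.0]
wrist_force: [0.4, -0.7, -3.9]
finger_gap: 0.0251
clock: 12.7
tcp_pos: [0.5828, -0.0544, 0.2044]
orientation: [0.0, -0.065, 0.998, -0.0]
wrist_force: [0.0, -0.1, -3.1]
finger_gap: 0.0253
```

View pics/z2.png

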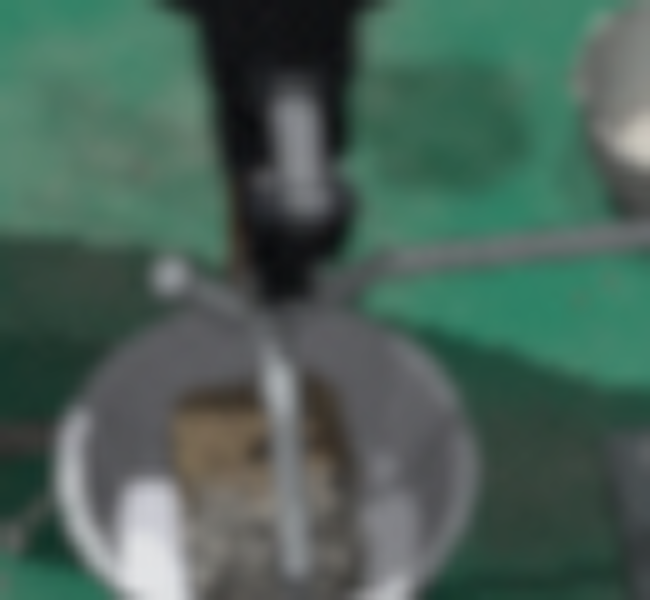

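```bash

python3 -m inch '[[0,0,0.3,0,0,0,1.5],[0,0,0.3,0,0,0,1.5],[0,0,0.3,0,0,0,1.5],[0,0,0.1,0,0,0,1.5],[0,0,0,0,0,0,1.5]]'
for i in 1 2 ; do python3 -m inch '[[0,0,0,0,0,0,1.5]]' | grep -E "force|tcp"; done
python3 -m inch '[[0,0,0.3,0,0,0,1.5],[0,0,0.2,0,0,0,1.5],[0,0,0,0,0,0,1.5],[0,0,0,0,0,0,1.5]]'
for i in 1 2 3; do python3 -m inch '[[0,0,0,0,0,0,1.5]]' | grep -E "force|tcp"; done
python3 look.py l3.png
python3 - <<'E'
from h import *
p=vision.read_camera("scene")
cv2.imwrite("pics/z3.png",cv2.resize(p["pixels"][215:275,280:345,::-1],(650,600),interpolation=cv2.INTER_CUBIC))
E
```

```text
clock: 13.25
tcp_pos: [0.5829, -0.0544, 0.1942]
orientation: [0.0, -0.065, 0.998, -0.0]
wrist_force: [0.6, -0.1, -1.2]
finger_gap: 0.0252
tcp_pos: [0.5829, -0.0544, 0.1944]
wrist_force: [0.3, -0.0, -1.3]
tcp_pos: [0.5829, -0.0544, 0.1945]
wrist_force: [-0.1, 0.2, -1.9]
clock: 13.85
tcp_pos: [0.5828, -0.0544, 0.1893]
orientation: [0.0, -0.065, 0.998, -0.0]
wrist_force: [0.1, -0.5, -1.4]
finger_gap: 0.0254
tcp_pos: [0.5829, -0.0544, 0.1894]
wrist_force: [0.6, -0.1, -0.2]
tcp_pos: [0.5829, -0.0544, 0.1894]
wrist_force: [-0.0, -0.5, -0.8]
tcp_pos: [0.5829, -0.0544, 0.1894]
wrist_force: [0.1, 0.3, -0.8]
round_carrier_grip scene [303.7 230.8] 0.81 [ 0.5816 -0.8375  1.2307]
round_carrier_bar scene [308.5 236. ] 0.91 [ 0.5885 -0.0817  0.2107]
hook_seat scene [307.9 233.6] 0.81 [ 0.5868 -0.0979  0.2429]
```

View pics/z3.png

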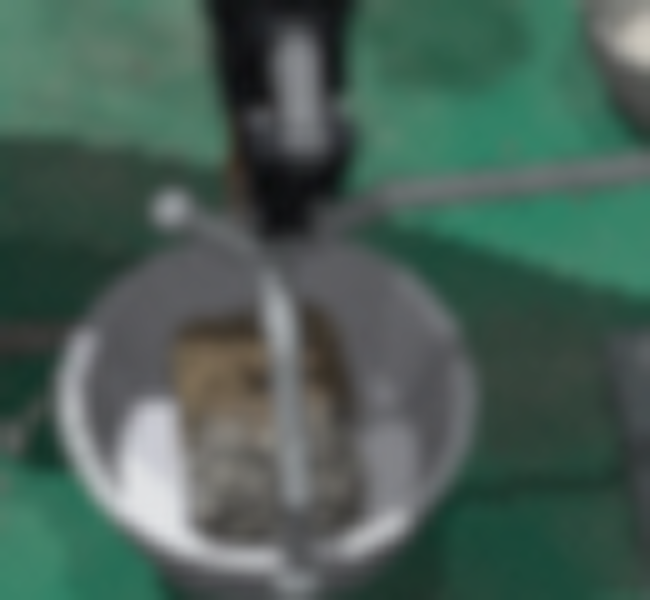

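```bash

python3 -m inch '[[0,0,0.2,0,0,0,1.5],[0,0,0.2,0,0,0,1.5],[0,0,0,0,0,0,1.5],[0,0,0,0,0,0,1.5],[0,0,0,0,0,0,1.5]]'
for i in 1 2 3 4 5; do python3 -m inch '[[0,0,0,0,0,0,1.5]]' 20| grep -E "force|tcp"; done
```

```text
clock: 15.1
tcp_pos: [0.5828, -0.0544, 0.1853]
orientation: [0.0, -0.065, 0.998, -0.0]
wrist_force: [1.0, -0.2, -0.0]
finger_gap: 0.0253
tcp_pos: [0.5828, -0.0544, 0.1854]
wrist_force: [0.2, -0.2, -1.5]
tcp_pos: [0.5828, -0.0544, 0.1854]
wrist_force: [1.4, 0.3, -1.3]
tcp_pos: [0.5828, -0.0544, 0.1854]
wrist_force: [1.0, -0.5, -0.9]
tcp_pos: [0.5828, -0.0544, 0.1853]
wrist_force: [1.5, -0.6, 0.3]
tcp_pos: [0.5828, -0.0544, 0.1853]
wrist_force: [-0.1, -0.8, 0.0]
```

```bash

python3 -m inch '[[0,0,0,0,0,0,2.6],[0,0,0,0,0,0,2.9],[0,0,0,0,0,0,3.3],[0,0,0,0,0,0,3.8],[0,0,0,0,0,0,4.5]]'
python3 -m inch '[[0,0,0,0,0,0,5.5],[0,0,0,0,0,0,6.5],[0,0,0,0,0,0,6.5],[0,0,0,0,0,0,6.5]]'
python3 - <<'E'
from h import *
p=vision.read_camera("scene")
cv2.imwrite("pics/z4.png",cv2.resize(p["pixels"][205:275,275:345,::-1],(600,600),interpolation=cv2.INTER_CUBIC))
E
```

```text
clock: 16.1
tcp_pos: [0.5827, -0.0543, 0.1853]
orientation: [-0.0, -0.065, 0.998, -0.0]
wrist_force: [0.4, 0.6, 1.1]
finger_gap: 0.0449
clock: 16.5
tcp_pos: [0.5827, -0.0544, 0.1853]
orientation: [-0.0, -0.065, 0.998, -0.0]
wrist_force: [-0.6, 0.5, 0.1]
finger_gap: 0.0656
```

View pics/z4.png

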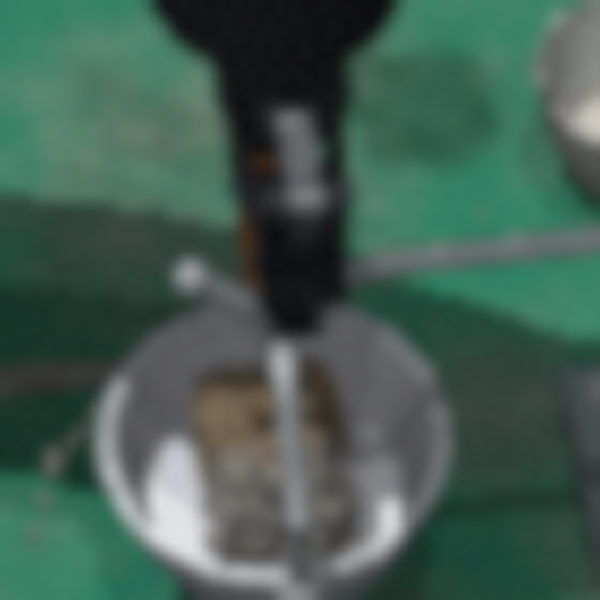

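Released and hanging, with the grip visible between the open fingers. I'll withdraw straight up.

```bash

python3 -m inch '[[0,0,-0.5,0,0,0,7.5],[0,0,-1,0,0,0,8],[0,0,-2,0,0,0,8],[0,0,-3,0,0,0,8],[0,0,-3,0,0,0,8]]'
python3 -m inch '[[0,0,-3,0,0,0,8],[0,0,-2,0,0,0,8],[4,0,0,0,0,0,8],[4,0,0,0,0,0,8],[4,0,0,0,0,0,8]]'
python3 -m inch '[[4,0,0,0,0,0,8],[0,-4,0,0,0,0,8],[0,-4,0,0,0,0,8],[0,-4,0,0,0,0,8],[0,-4,0,0,0,0,8]]'
python3 -m inch '[[0,0,0,0,0,0,8],[0,0,0,0,0,0,8],[0,0,0,0,0,0,8],[0,0,0,0,0,0,8],[0,0,0,0,0,0,8]]'
python3 look.py l5.png
python3 - <<'E'
from h import *
np.set_printoptions(precision=4,suppress=True)
P={n:vision.read_camera(n) for n in("scene","top")}
for n,p in P.items():
    hsv=cv2.cvtColor(p["pixels"],cv2.COLOR_RGB2HSV)
    for l in("round_carrier_grip","square_carrier_grip"):
        r=silhouettes(p,l)
        if not r: print(n,l,"none");continue
        o=r[0]["mask"]&(hsv[...,0]<20)&(hsv[...,1]>120)&(hsv[...,2]>90)
        pts=np.array([dep(p,(x,y)) for y,x in zip(*np.where(o)) if p["depth"][y,x]>0])
        print(n,l,len(pts),np.median(pts,0) if len(pts) else "", pts.max(0))
p=P["scene"]
cv2.imwrite("pics/z5.png",cv2.resize(p["pixels"][205:275,275:345,::-1],(600,600),interpolation=cv2.INTER_CUBIC))
E
```

```text
clock: 17.05
tcp_pos: [0.5825, -0.0543, 0.282]
orientation: [0.0, -0.065, 0.998, -0.0]
wrist_force: [0.9, 0.1, -0.4]
finger_gap: 0.0799
clock: 17.55
tcp_pos: [0.4629, -0.0701, 0.3311]
orientation: [0.001, -0.066, 0.998, -0.0]
wrist_force: [-0.2, 0.1, 0.1]
finger_gap: 0.08
clock: 18.05
tcp_pos: [0.4449, -0.2354, 0.3318]
orientation: [0.001, -0.065, 0.998, -0.001]
wrist_force: [1.1, 0.3, 0.5]
finger_gap: 0.0799
clock: 18.55
tcp_pos: [0.4451, -0.2328, 0.3308]
orientation: [0.0, -0.066, 0.998, -0.0]
wrist_force: [0.3, -0.1, 0.5]
finger_gap: 0.0801
round_carrier_grip top [311.1 259.3] 0.93 [ 0.5855 -0.0489  0.2235]
round_carrier_bar scene [310.4 237.4] 0.71 [ 0.5938 -0.0636  0.18  ]
round_carrier_bar top [312.1 261.6] 0.67 [ 0.5804 -0.0511  0.2218]
TRI (array([ 0.5882, -0.0483,  0.1588]), np.float64(0.011544016440312183))
hook_seat scene [306.6 234.6] 0.67 [ 0.5836 -0.066   0.1959]
hook_seat top [317.4 262.3] 0.59 [ 0.5789 -0.0629  0.2222]
TRI (array([ 0.5818, -0.0618,  0.1901]), np.float64(0.0037255145978902595))
scene round_carrier_grip 50 [ 0.5821 -0.0579  0.2182] [ 0.5901 -0.0474  0.2236]
scene square_carrier_grip 64 [ 0.5127 -0.3466  0.1746] [ 0.52   -0.3343  0.1811]
top round_carrier_grip 92 [ 0.5819 -0.053   0.2198] [ 0.5961 -0.0377  0.2264]
top square_carrier_grip 67 [ 0.5118 -0.3412  0.1759] [ 0.5187 -0.3303  0.1811]
```

View pics/z5.png

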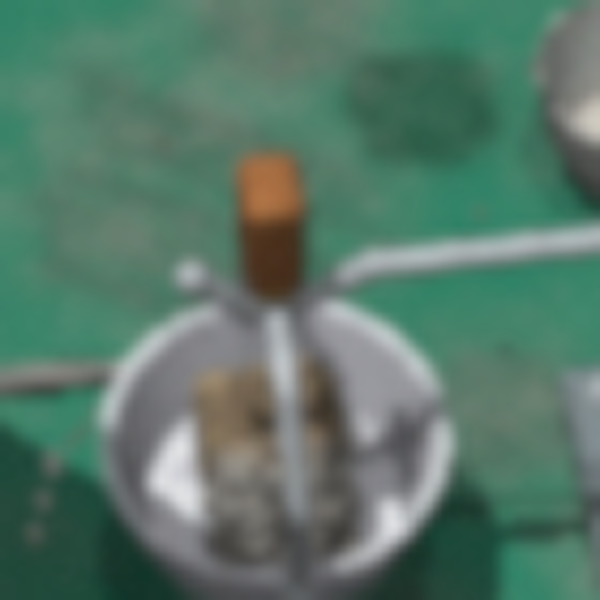

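View pics/l5.png

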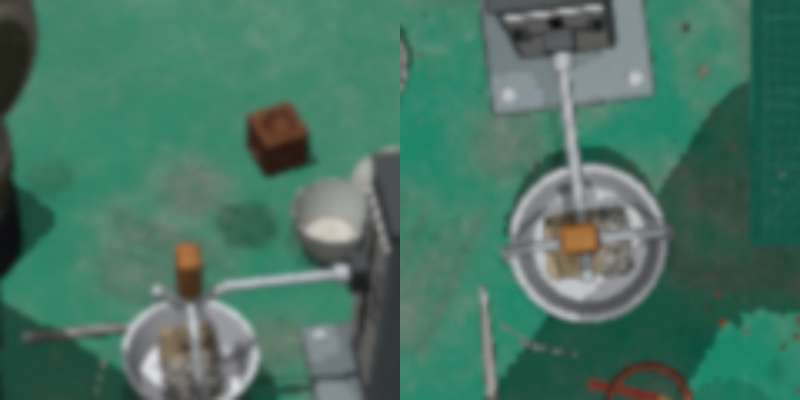

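```bash

python3 -m inch '[[0,0,0,0,0,0,8],[0,0,0,0,0,0,8],[0,0,0,0,0,0,8],[0,0,0,0,0,0,8],[0,0,0,0,0,0,8]]' >/dev/null
python3 -m inch '[[0,0,0,0,0,0,8],[0,0,0,0,0,0,8],[0,0,0,0,0,0,8],[0,0,0,0,0,0,8],[0,0,0,0,0,0,8]]'
python3 - <<'E'
from h import *
R=[]
for i in range(8):
    p=vision.read_camera("scene");g=cv2.cvtColor(p["pixels"][205:275,275:345],cv2.COLOR_RGB2GRAY).astype(np.float32);R.append(g)
print([np.round(cv2.phaseCorrelate(R[0][15:,5:50].copy(),g[15:,5:50].copy())[0],3) for g in R[1:]],[float(np.abs(g-R[0]).mean().round(2)) for g in R[1:]])
E
```

```text
clock: 20.25
tcp_pos: [0.445, -0.2339, 0.3303]
orientation: [0.0, -0.065, 0.998, -0.0]
wrist_force: [0.5, -1.1, -0.6]
finger_gap: 0.0799
[array([ 0.532, -0.012]), array([0.501, 0.027]), array([0.487, 0.028]), array([0.52 , 0.069]), array([0.478, 0.055]), array([0.454, 0.016]), array([0.512, 0.029])] [0.47999998927116394, 0.49000000953674316, 0.49000000953674316, 0.47999998927116394, 0.49000000953674316, 0.5, 0.49000000953674316]
```

```bash
python3 -c "
from h import *
print(workorder.hand_in())"
```

```text
the job is handed in; nothing more can be done
None
```

The round carrier is hanging by mid-bail in the scale's hook, and the job was handed in at about 20.7 s of the 48 s. I gripped it by its wooden grip, passed the bail over the hook tip, and lowered it in 2–3 mm steps. I let go once the wrist carried about 0 N, then backed the arm away.

**Last checks:**
- **Hanging:** the grip's top is at about 0.22 m, so the hook is drawn down about 27 mm and the pan is off the bench. In both camera views the carrier looks upright, with its bail in the notch.
- **Pointer still:** eight pictures over 0.4 s showed no drift between them, apart from a constant 0.5-pixel offset from the first that I put down to the image-matching method.
- **Square carrier:** its grip is within 1–2 mm of where it started.
- **Arm:** it is clear of everything, with wrist forces at noise level.

**Not measured or disagreeing:**
- **Pointer speed:** I could not read it directly while lowering; it is inferred from the slow steps and the near-zero wrist force at release.
- **Detected points:** the network's points were sometimes off. At the end, its bar and hook-seat heights, taken from the two views, differed by about 30 mm, and the lines of sight for the bar missed each other by 12 mm. I relied on depth readings and traced outlines instead.

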